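Put away the analyser's bottles, vials and cuvette strip

ROBOT

A 6-joint arm with a two-finger parallel gripper is mounted at the origin on the work surface. World frame = base frame: x ahead of the robot, y to its left, z up, the work surface at z = 0. Lengths are in m, angles in rad, forces in N, time in s.
With the tool pointing down it reaches from about 0.3 to 1 m from the base axis. Payload 5.1 kg.
Tool frame: the origin (TCP) lies on the centre line of the jaws, within the pads' length; the fingertips stand 22 mm ahead of it and the grasp point (between the pads) lies 3 mm ahead of it; z points along the fingers, y is the line along which they close (so a half turn about z gives the same grasp; the last joint's range is limited). The gripper opens to 95 mm and grips with 3 to 60 N. Pads are 20 mm wide; open, the fingers measure 119 mm over their backs; the gripper's body (75 mm by 180 mm) begins 59 mm behind the grasp point.
Start: joints at [1.162, 0.124, 1.65, -0, 1.367, -0.083], TCP at [0.208, 0.616, 0.237] pointing down, gripper open.
Joint ranges: [-2.61, 2.61], [-1.02, 2.33], [0.03, 2.71], [-1.35, 4.49], [0.32, 2.68], [-2.91, 2.91]. Speed limits (rad/s): [2.57, 2.57, 3.14, 3.14, 3.14, 3.14].

INTERFACE

Orientations are given as a rotation vector (axis times angle).
In Python, from workcell import monitor, vision, workorder gives the robot as it stands. The module is installed in compiled form; this text tells all that it offers.
- The arm moves only by the tool send_rows, never from a script. Its argument "targets" is a list of rows, each an object with "delta_pos": the shift along the tool's x, y, z in mm, a list of three; "spin": the turn about the tool's z in degrees; "claw": the gripper command: -1 is shut, 1 is fully open, values between are in proportion. A call has 1 to 8 rows; each row is the pose to reach, as a shift and turn from the pose commanded when the call began, along the tool's axes at that moment; what a row does not reach only later rows make up. A row lasts 1/8 s, in which the tool goes at most 62.5 mm and 10.7 degrees, less where a joint would pass 70% of its speed; a pose out of reach is approached as far as the arm can. A call with a gripper value outside its range is refused whole. The fingers move at their own pace and stop on an object; the grip force is fixed at half the most. Time passes only in rows, so rows that repeat a pose let the fingers close. It gives the time, the measured TCP pose, the force, the opening and the grip force at its end, in the units of the state.
- monitor.get_state(): the state, without advancing time (a new reading comes with each control period).
- vision.capture(name): name is "scene" or "top" or "wrist"; returns a dict with "color" (480x640x3 uint8, blue, green, red), "fx", "fy", "cx", "cy" (pixels), "rvec" (rotation vector, rad) and "tvec" (3), from world to camera coordinates, as OpenCV has them. Camera axes: x right, y down, z forward; pixel columns grow to the right and rows downward; lengths in m; the calibration is good to about 2 mm. The wrist camera is an equidistant fisheye: a pixel r from the principal point sees the ray r / f radians off the axis. A picture is of the moment at which its call begins. There is no depth.
- workorder.close_job(): hands the job in; it is judged then, once.
The state is a dict: "t": time; "joint_pos": joint angles; "joint_vel": joint speeds; "joint_efforts": joint torques, N m; "ee_pos": TCP position; "tcp_rot": TCP orientation; "contact_force": force on the tool from outside, world axes, zero at the start; "torque": the same for the moment, N m; "finger_gap": finger opening in m; "grip_force": force on a finger pad.
Only numpy, scipy, OpenCV 4.12 (cv2) and the standard library are available. Lean on these libraries where they do the work, as an engineer would, in place of code of your own. Each camera call takes 0.05 s, during which the arm holds its last target. There are 200 camera calls.

TASK

Clear up after the analyser run: stand the two rectangular reagent bottles in the big tray with two bays, the two small round vials in the short tray with two square bays, one to a bay, and put the cuvette strip in the long undivided tray with its openings up. Everything must stand upright on the floor of its tray; put each thing down gently, do not drop or throw it. Leave the thermometer and the calculator where they are.

Things in the scene. Friction and masses are not known exactly. Their poses are not given: they have to be found in the camera images.
- bottle_a: rectangular white plastic reagent bottle with a grey round cap, standing upright, loose, about 100 to 200 g. Body 34 mm along its x, 56 mm along its y, 62 mm high, straight-sided; neck and 30 mm wide cap in the middle on top, 85 mm high in all. Origin: centre of the underside; z up. The two bottles are alike and interchangeable.
- bottle_b: rectangular white plastic reagent bottle with a grey round cap, standing upright, loose, about 100 to 200 g. Body 34 mm along its x, 56 mm along its y, 62 mm high, straight-sided; neck and 30 mm wide cap in the middle on top, 85 mm high in all. Origin: centre of the underside; z up. The two bottles are alike and interchangeable.
- vial_a: small round amber glass calibrator vial with a crimped aluminium cap and a paper band, standing upright, loose, about 30 to 65 g. Body 28 mm diameter and 34 mm high, then a neck and a 23 mm wide cap, 48 mm high in all. Origin: centre of the underside; z up. The two vials are alike and interchangeable.
- vial_b: small round amber glass calibrator vial with a crimped aluminium cap and a paper band, standing upright, loose, about 30 to 65 g. Body 28 mm diameter and 34 mm high, then a neck and a 23 mm wide cap, 48 mm high in all. Origin: centre of the underside; z up. The two vials are alike and interchangeable.
- cuvette_strip: cuvette strip: a straight row of eight frosted square cuvettes moulded in one piece, loose, about 25 to 50 g, standing on its flat base with the eight square openings upwards. 16 mm wide along its x, 110 mm long along its y, 34 mm high, solid-sided to grip. Origin: centre of the underside; z up.
- bottle_tray: bottle tray, the largest: Blue plastic, fixed to the bench; walls, floor and any divider 4 mm thick (inner floor 4 mm above the bench). Origin: centre of the underside, long side along its y, z up. Outside 66 mm (x) by 172 mm (y), rim 20 mm high. A divider makes two bays, each 58 (x) by 80 mm (y) inside, centred at x = 0, y = +42 and -42 mm. Bottles stand with their long side along the tray's.
- vial_tray: vial tray, the shortest: Blue plastic, fixed to the bench; walls, floor and any divider 4 mm thick (inner floor 4 mm above the bench). Origin: centre of the underside, long side along its y, z up. Outside 58 mm (x) by 112 mm (y), rim 15 mm high. A divider across the middle makes two square bays, each 50 mm by 50 mm inside, centred at x = 0, y = +27 mm and y = -27 mm.
- strip_tray: strip tray, long and narrow without a divider: Blue plastic, fixed to the bench; walls, floor and any divider 4 mm thick (inner floor 4 mm above the bench). Origin: centre of the underside, long side along its y, z up. Outside 52 mm (x) by 146 mm (y), rim 12 mm high; one bay 44 mm (x) by 138 mm (y) inside.
- thermometer: bystander: white digital room thermometer standing on the bench, loose, 22 mm (x) by 78 mm (y), 72 mm high. Origin: centre of the underside.
- calculator: bystander: grey pocket calculator lying flat, loose, 130 mm (x) by 78 mm (y), 14 mm thick. Origin: centre of the underside.
Things that resemble listed ones, but are neither listed nor needed, are in the scene too. What is shaped like the vial_a but turquoise or yellow is not meant.

How it is judged:
By the outcome, as a careful person would: the job done as asked, in the order asked, and still so for the second after the job is handed in, with the robot touching nothing.
It also fails if it takes over 125 s, if anything falls off the work surface, if the arm or the gripper's body presses on something with over 40 N, if the wrist force passes 120 N, or if a joint passes its speed limit or range.

## Working session

There is one attempt and no reset: what is moved stays moved. The work goes in short steps, Python scripts to look and compute and a tool call to move; the robot and the scene stay as the last step left them, time stands still between calls to the robot, and variables do not carry over. Pictures are saved under pics/ and viewed, at most 14 in all, crops included, and the job is handed in when it is done.

Besides the shell and the picture viewer there is one more tool, called after "Call:" as name(argument=value, ...) on one line, values as JSON. send_rows: Moves the arm, as the interface text tells. Its arguments: {"type":"object","properties":{"targets":{"type":"array","items":{"type":"object","properties":{"delta_pos":{"type":"array","items":{"type":"number"}},"spin":{"type":"number"},"claw":{"type":"number"}}}}},"required":["targets"]}

```bash
mkdir -p pics; python3 - <<'E'
from workcell import monitor, vision
import cv2,pickle
d={}
for n in("scene","top","wrist"):
    d[n]=vision.capture(n); cv2.imwrite(f"pics/{n}0.png",d[n]["color"]); print(n,{k:v for k,v in d[n].items() if k!="color"})
pickle.dump(d,open("d0.pkl","wb"))
s=monitor.get_state();print({k:s[k] for k in("t","ee_pos","tcp_rot","finger_gap","contact_force")})
E
```

```text
scene {'fx': 501.32340942698283, 'fy': 501.32340942698283, 'cx': 322.0981955743824, 'cy': 235.98275257885098, 'rvec': array([ 1.465359  ,  2.07979877, -0.8670394 ]), 'tvec': array([ 0.18288014, -0.31031662,  1.49026208])}
top {'fx': 526.4678633246972, 'fy': 526.4678633246972, 'cx': 313.3632295854588, 'cy': 236.58773503611408, 'rvec': array([ 2.17068351, -2.13824673,  0.15205312]), 'tvec': array([-0.00879044,  0.47903754,  1.13491562])}
wrist {'fx': 371.64829954431775, 'fy': 371.64829954431775, 'cx': 318.55218540201264, 'cy': 243.9457302795561, 'rvec': array([-2.38270849, -1.70779427, -0.2116743 ]), 'tvec': array([-0.64907774, -0.02717115,  0.38841756])}
{'t': 0.15, 'ee_pos': array([0.20787853, 0.61535246, 0.2356343 ]), 'tcp_rot': array([-5.09428973e-01, -3.09959229e+00,  2.58273284e-03]), 'finger_gap': 0.09517500344713502, 'contact_force': array([ 0.61171066, -0.18099454, -0.8966496 ])}
```

View pics/top0.png

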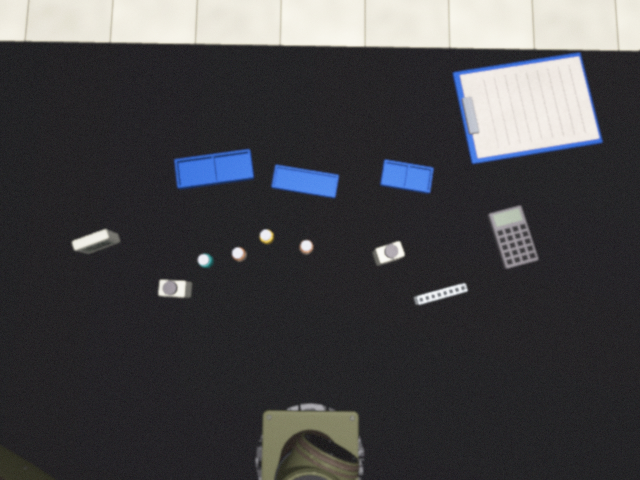

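View pics/scene0.png

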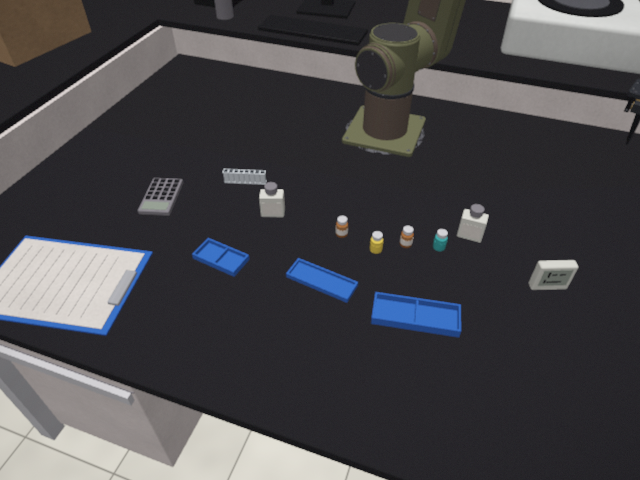

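```bash
cat > h.py <<'E'
import numpy as np, cv2
def ray(c,uv,fish=False):
    R=cv2.Rodrigues(np.array(c["rvec"]))[0]; o=-R.T@c["tvec"]
    x=(np.array(uv,float).reshape(-1,2)-[c["cx"],c["cy"]])/c["fx"]
    if fish:
        r=np.linalg.norm(x,axis=1,keepdims=True)+1e-12
        d=np.hstack([x/r*np.sin(r),np.cos(r)])
    else: d=np.hstack([x,np.ones((len(x),1))])
    return o,d@R
def plane(c,uv,z,fish=False):
    o,d=ray(c,uv,fish); return (o+d*((z-o[2])/d[:,2])[:,None])[:,:2]
def proj(c,P,fish=False):
    R=cv2.Rodrigues(np.array(c["rvec"]))[0]; p=np.atleast_2d(P)@R.T+c["tvec"]
    if not fish: return p[:,:2]/p[:,2:]*c["fx"]+[c["cx"],c["cy"]]
    r=np.linalg.norm(p[:,:2],axis=1); th=np.arctan2(r,p[:,2])
    return p[:,:2]/r[:,None]*th[:,None]*c["fx"]+[c["cx"],c["cy"]]
def blobs(m,amin=40):
    cs,_=cv2.findContours(m.astype(np.uint8),cv2.RETR_EXTERNAL,cv2.CHAIN_APPROX_NONE)
    return [k for k in cs if cv2.contourArea(k)>=amin]
def rect(c,k,z,fish=False):
    "min-area rect on plane z: centre, long, short (mm), long-side yaw deg"
    p=plane(c,k.reshape(-1,2),z,fish)*1000
    (cx,cy),(w,h),a=cv2.minAreaRect(p.astype(np.float32))
    if w<h: w,h,a=h,w,a+90
    return np.round([cx,cy,w,h,(a+90)%180-90],1)
E
python3 - <<'E'
from h import *; import pickle
d=pickle.load(open("d0.pkl","rb")); c=d["top"]; im=c["color"]
hsv=cv2.cvtColor(im,cv2.COLOR_BGR2HSV); H,S,V=cv2.split(hsv)
roi=np.zeros(V.shape,bool); roi[130:320,50:560]=1
for k in blobs((H>100)&(H<125)&(S>120)&(V>60)&roi,300):
    print("tray",k.reshape(-1,2).mean(0).round(),[list(rect(c,k,z)) for z in(.012,.015,.020)])
for k in blobs((V>75)&((S<120)|(H<40))&roi,20):
    uv=k.reshape(-1,2).mean(0).round(); M=cv2.drawContours(np.zeros(V.shape,np.uint8),[k],-1,1,-1)>0
    print("obj",uv,cv2.contourArea(k),[list(rect(c,k,z)) for z in(0,.034,.062)],hsv[M].mean(0).round())
a=cv2.resize(im[215:310,140:320],None,fx=4,fy=4,interpolation=cv2.INTER_CUBIC)
s=d["scene"]["color"]; b=cv2.resize(s[195:265,320:500],None,fx=4,fy=4,interpolation=cv2.INTER_CUBIC)
cv2.imwrite("pics/crop.png",cv2.resize(np.vstack([a,b]),None,fx=.9,fy=.9))
E
```

```text
tray [305. 181.] [[np.float64(610.1), np.float64(20.1), np.float64(151.9), np.float64(59.3), np.float64(81.2)], [np.float64(609.4), np.float64(20.0), np.float64(151.6), np.float64(59.2), np.float64(81.2)], [np.float64(608.2), np.float64(19.9), np.float64(150.9), np.float64(58.9), np.float64(81.2)]]
tray [407. 176.] [[np.float64(625.4), np.float64(-213.6), np.float64(119.0), np.float64(66.0), np.float64(81.2)], [np.float64(624.6), np.float64(-213.0), np.float64(118.7), np.float64(65.8), np.float64(81.2)], [np.float64(623.3), np.float64(-212.1), np.float64(118.2), np.float64(65.6), np.float64(81.2)]]
tray [214. 169.] [[np.float64(635.8), np.float64(229.3), np.float64(180.2), np.float64(76.2), np.float64(-80.8)], [np.float64(635.0), np.float64(228.8), np.float64(179.7), np.float64(76.0), np.float64(-80.8)], [np.float64(633.7), np.float64(227.8), np.float64(179.0), np.float64(75.7), np.float64(-80.8)]]
tray [504. 152.] [[np.float64(682.0), np.float64(-452.4), np.float64(223.6), np.float64(78.1), np.float64(80.7)], [np.float64(681.0), np.float64(-451.2), np.float64(223.0), np.float64(77.9
[... 2666 characters left out ...]
), np.float64(-68.8)]] [ 30.  13. 158.]
obj [513. 236.] 1979.0 [[np.float64(491.3), np.float64(-457.8), np.float64(134.0), np.float64(81.7), np.float64(15.9)], [np.float64(486.5), np.float64(-444.6), np.float64(130.2), np.float64(79.4), np.float64(15.9)], [np.float64(482.5), np.float64(-433.7), np.float64(127.0), np.float64(77.5), np.float64(15.9)]] [127.  12. 133.]
obj [513. 140.] 1856.0 [[np.float64(709.7), np.float64(-469.0), np.float64(214.6), np.float64(67.7), np.float64(-89.0)], [np.float64(698.6), np.float64(-455.4), np.float64(208.4), np.float64(65.8), np.float64(-89.0)], [np.float64(689.5), np.float64(-444.3), np.float64(203.4), np.float64(64.2), np.float64(-89.0)]] [ 29.  16. 237.]
```

View pics/crop.png

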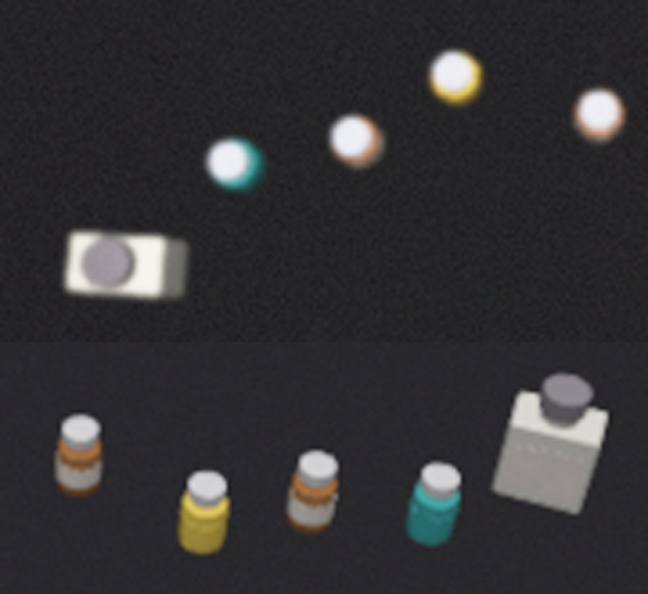

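View pics/wrist0.png

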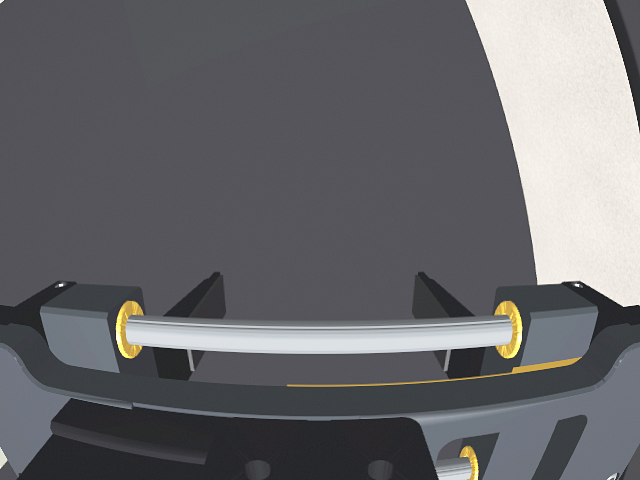

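The top crop shows amber, paper-banded vials at top-view (239,254) and (306,247) and scene (407,237) and (342,226). These fit vial_a and vial_b. The lookalikes are turquoise (205,260) and yellow (266,236), so I leave those alone. Bottles are at (174,288) and (389,253), and the strip is at (440,294). The wrist view shows only bare bench and gripper parts.

```bash
python3 - <<'E'
from h import *; import pickle
d=pickle.load(open("d0.pkl","rb")); c=d["top"]; im=c["color"]
R=cv2.Rodrigues(c["rvec"])[0]; print("cam",(-R.T@c["tvec"]).round(3))
g=cv2.GaussianBlur(im,(3,3),0); hsv=cv2.cvtColor(g,cv2.COLOR_BGR2HSV); H,S,V=cv2.split(hsv)
def win(x,y,r):
    m=np.zeros(V.shape,bool); m[y-r:y+r,x-r:x+r]=1; return m
for n,x,y in(("vA",238,254),("vB",306,246),("turq",204,260),("yel",266,236)):
    k=max(blobs((V>195)&(S<45)&win(x,y,14),10),key=cv2.contourArea); (u,v),r=cv2.minEnclosingCircle(k)
    print(n,(u,v),r,(plane(c,(u,v),.048)*1000).round(1))
for n,x,y in(("bL",174,288),("bR",389,253)):
    w=win(x,y,26)
    k=max(blobs((V>185)&w,60),key=cv2.contourArea); print(n,"top",rect(c,k,.062),cv2.contourArea(k))
    M=cv2.drawContours(np.zeros(V.shape,np.uint8),[cv2.convexHull(k)],-1,1,-1)>0
    q=max(blobs((V<175)&(V>80)&cv2.erode(M.astype(np.uint8),np.ones((3,3))).astype(bool),20),key=cv2.contourArea); (u,v),r=cv2.minEnclosingCircle(q)
    print(" cap",(u,v),r,(plane(c,(u,v),.085)*1000).round(1))
k=max(blobs((V>150)&win(440,294,30),60),key=cv2.contourArea); print("strip",rect(c,k,.034))
E
```

```text
cam [0.322 0.004 1.189]
vA (237.46551513671875, 252.62069702148438) 5.059945106506348 [[439.2 163.1]]
vB (306.0, 245.75) 5.153982162475586 [[456.6  14.3]]
turq (203.5, 259.5) 5.147915363311768 [[423.1 236.3]]
yel (265.2608642578125, 234.3478240966797) 5.018970966339111 [[480.3 103.8]]
bL top [359.3 281.6  32.2  21.8  -1.9] 112.0Traceback (most recent call last):
  File "<stdin>", line 14, in <module>
ValueError: max() iterable argument is empty
```

```bash
python3 - <<'E'
from h import *; import pickle
d=pickle.load(open("d0.pkl","rb")); c=d["top"]; im=c["color"]
V=cv2.cvtColor(im,cv2.COLOR_BGR2HSV)[...,2]
def win(x,y,r):
    m=np.zeros(V.shape,bool); m[y-r:y+r,x-r:x+r]=1; return m
g=cv2.resize(im[:, :],None,fx=1,fy=1)
for n,x,y,cx,cy in(("bL",174,288,170,288),("bR",389,253,391,251)):
    q=max(blobs((V>115)&(V<190)&win(cx,cy,9),20),key=cv2.contourArea);(u,v),r=cv2.minEnclosingCircle(q)
    print(n,(u,v),r,(plane(c,(u,v),.085)*1000).round(1))
    k=max(blobs((V>130)&win(x,y,26),60),key=cv2.contourArea); print(rect(c,cv2.convexHull(k),.062))
k=max(blobs((V>150)&win(440,294,30),60),key=cv2.contourArea); print("strip",rect(c,k,.034))
E
cat > go.py <<'E'
import sys,numpy as np
from workcell import monitor
s=monitor.get_state(); from scipy.spatial.transform import Rotation as Ro
R=Ro.from_rotvec(s["tcp_rot"]).as_matrix(); p=s["ee_pos"]*1000; psi=np.degrees(np.arctan2(R[1,0],R[0,0]))
print("t",round(s["t"],2),"tcp",p.round(1),"psi",psi.round(1),"gap",round(s["finger_gap"]*1000,1),"grip",round(s["grip_force"],1),"F",s["contact_force"].round(1),"j1,j6",np.degrees(s["joint_pos"][[0,5]]).round())
a=[float(v) for v in sys.argv[1:]]
for i in range(0,len(a),4): # x y z(mm) psi -> delta, spin
    spin=(psi-a[i+3]+90)%180-90
    print("to",a[i:i+4],"delta",(R.T@(np.array(a[i:i+3])-p)).round(1),"spin",spin.round(1))
E
```

```text
bL (169.0311279296875, 287.470703125) 11.672806739807129 [[360.3 298. ]]
[360.3 297.8  58.7  36.4  87.1]
bR (391.6383056640625, 251.34042358398438) 9.927058219909668 [[ 443.1 -166.9]]
[ 444.2 -166.1   58.9   36.1  -70.7]
strip [ 358.  -282.7  113.3   19.7  -73.8]
```

```bash
python3 go.py 360 298 150 87 360 298 49 87
```

```text
t 0.15 tcp [207.9 615.4 235.6] psi 161.3 gap 95.2 grip 0.0 F [ 0.6 -0.2 -0.9] j1,j6 [67. -5.]
to [360.0, 298.0, 150.0, 87.0] delta [-245.7 -251.8   86. ] spin 74.3
to [360.0, 298.0, 49.0, 87.0] delta [-245.7 -251.7  187. ] spin 74.3
```

Call:
send_rows(targets=[{"delta_pos": [-30,-30,0],"spin": 10,"claw": 1},{"delta_pos": [-65,-66,10],"spin": 20,"claw": 1},{"delta_pos": [-100,-102,20],"spin": 30,"claw": 1},{"delta_pos": [-135,-138,40],"spin": 40,"claw": 1},{"delta_pos": [-170,-174,55],"spin": 50,"claw": 1},{"delta_pos": [-205,-210,70],"spin": 60,"claw": 1},{"delta_pos": [-235,-240,80],"spin": 70,"claw": 1},{"delta_pos": [-245.5,-251.5,86],"spin": 74.3,"claw": 1}])

```text
t: 1.15
ee_pos: [0.3604, 0.2968, 0.1497]
tcp_rot: [2.284, 2.157, -0.002]
contact_force: [0.4, 0.6, 0.6]
finger_gap: 0.0956
grip_force: 0.0
```

```bash
python3 go.py 360 298 49 87; python3 - <<'E'
from workcell import vision
import cv2,pickle
c=vision.capture("wrist"); pickle.dump(c,open("w1.pkl","wb")); cv2.imwrite("pics/w1.png",c["color"])
E
```

```text
t 1.15 tcp [360.4 296.8 149.7] psi 86.7 gap 95.6 grip 0.0 F [0.4 0.6 0.6] j1,j6 [33. 36.]
to [360.0, 298.0, 49.0, 87.0] delta [  1.2  -0.4 100.7] spin -0.3
```

View pics/w1.png

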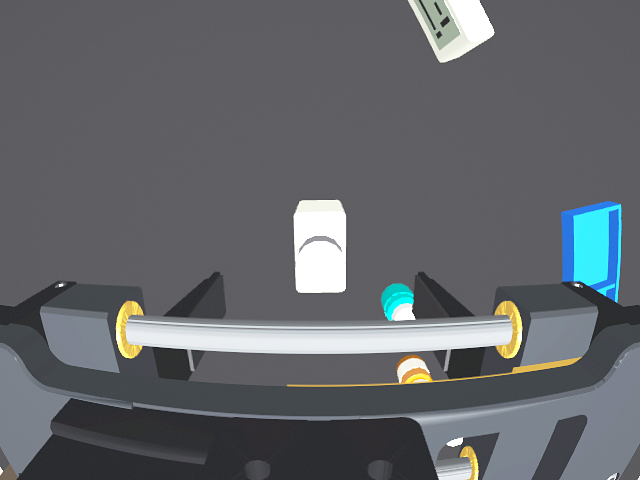

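The bottle is centred between the fingers at (320,245). The turquoise vial at (398,300) lies clear of the finger path.

```bash
python3 - <<'E'
from h import *; import pickle
c=pickle.load(open("w1.pkl","rb"))
a=np.radians(87);L=np.array([np.cos(a),np.sin(a)])*28;W=np.array([-np.sin(a),np.cos(a)])*17
for s,t in((1,1),(1,-1),(-1,1),(-1,-1)):
    q=np.array([360,298])+s*L+t*W; print(proj(c,[[q[0]/1e3,q[1]/1e3,.062]],True).round())
print(proj(c,[[.36,.298,.085]],True),proj(c,[[.644,.235,0.02]],True))
E
```

```text
[[290. 214.]]
[[343. 214.]]
[[292. 295.]]
[[342. 295.]]
[[316.89458312 266.47483257]] [[603.44581366 286.03305527]]
```

Call:
send_rows(targets=[{"delta_pos": [1,-0.5,25],"spin": 0,"claw": 1},{"delta_pos": [1,-0.5,60],"spin": 0,"claw": 1},{"delta_pos": [1,-0.5,90],"spin": 0,"claw": 1},{"delta_pos": [1,-0.5,100],"spin": 0,"claw": 1},{"delta_pos": [1,-0.5,100],"spin": 0,"claw": -1},{"delta_pos": [1,-0.5,100],"spin": 0,"claw": -1},{"delta_pos": [1,-0.5,100],"spin": 0,"claw": -1},{"delta_pos": [1,-0.5,100],"spin": 0,"claw": -1}])

```text
t: 2.2
ee_pos: [0.3602, 0.3003, 0.0515]
tcp_rot: [2.278, 2.163, 0.003]
contact_force: [-0.4, -0.4, 0.5]
finger_gap: 0.0611
grip_force: 0.0
```

```bash
python3 go.py 629 271.5 120 99.2
```

```text
t 2.2 tcp [360.2 300.3  51.5] psi 87.0 gap 61.1 grip 0.0 F [-0.4 -0.4  0.5] j1,j6 [33. 36.]
to [629.0, 271.5, 120.0, 99.2] delta [-14.8 270.  -68.1] spin -12.2
```

Call:
send_rows(targets=[{"delta_pos": [0,0,0],"spin": 0,"claw": -1},{"delta_pos": [0,0,0],"spin": 0,"claw": -1},{"delta_pos": [0,0,0],"spin": 0,"claw": -1},{"delta_pos": [0,0,0],"spin": 0,"claw": -1},{"delta_pos": [0,0,0],"spin": 0,"claw": -1}])

```text
t: 2.82
ee_pos: [0.3598, 0.2999, 0.0507]
tcp_rot: [2.278, 2.163, 0.0]
contact_force: [0.1, -0.1, 0.2]
finger_gap: 0.034
grip_force: 30.0
```

```bash
python3 go.py 629 271.5 120 99.2
```

```text
t 2.83 tcp [359.8 299.9  50.7] psi 87.0 gap 34.0 grip 30.0 F [ 0.1 -0.1  0.2] j1,j6 [33. 36.]
to [629.0, 271.5, 120.0, 99.2] delta [-14.5 270.3 -69.3] spin -12.2
```

Call:
send_rows(targets=[{"delta_pos": [0,0,-20],"spin": 0,"claw": -1},{"delta_pos": [-1,20,-50],"spin": -1,"claw": -1},{"delta_pos": [-3,60,-69],"spin": -3,"claw": -1},{"delta_pos": [-6,110,-69],"spin": -5,"claw": -1},{"delta_pos": [-9,165,-69],"spin": -8,"claw": -1},{"delta_pos": [-12,215,-69],"spin": -10,"claw": -1},{"delta_pos": [-14,255,-69],"spin": -12,"claw": -1},{"delta_pos": [-14.5,270,-69],"spin": -12.2,"claw": -1}])

```text
t: 3.82
ee_pos: [0.63, 0.2709, 0.1188]
tcp_rot: [-2.037, -2.391, 0.001]
contact_force: [0.5, 0.5, -0.7]
finger_gap: 0.0338
grip_force: 30.0
```

```bash
python3 go.py 629 271.5 55 99.2; python3 - <<'E'
from workcell import vision
import cv2,pickle
c=vision.capture("wrist"); pickle.dump(c,open("w2.pkl","wb")); cv2.imwrite("pics/w2.png",c["color"])
E
```

```text
t 3.83 tcp [630.  270.9 118.8] psi 99.1 gap 33.8 grip 30.0 F [ 0.5  0.5 -0.7] j1,j6 [19. 10.]
to [629.0, 271.5, 55.0, 99.2] delta [ 0.8 -0.8 63.8] spin -0.1
```

View pics/w2.png

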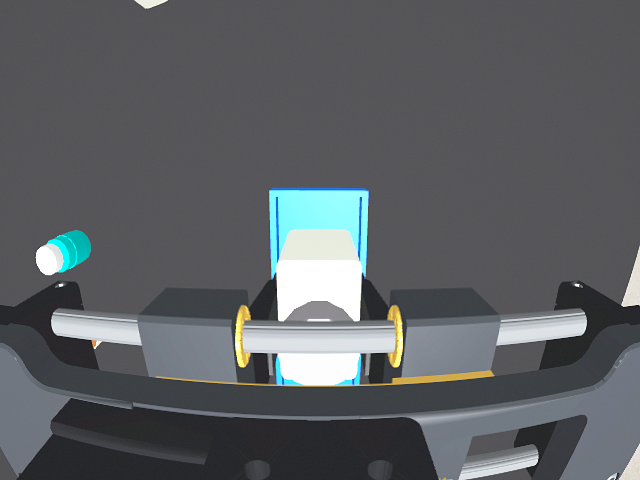

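The bottle hangs centred over the tray: tray edges are at x=270 and 368, and the far edge is at row 189. Next I check the tray's pose from here.

```bash
python3 - <<'E'
from h import *; import pickle
c=pickle.load(open("w2.pkl","rb"))
print((plane(c,[[270,189],[368,188],[320,188.5]],.02,True)*1000).round(1))
a=np.radians(99.2);L=np.array([np.cos(a),np.sin(a)]);W=np.array([-L[1],L[0]])
for t in(1,-1): q=np.array([636,230])+86*L+t*33*W; print(q.round(1),proj(c,[[*q/1e3,.02]],True).round())
E
```

```text
[[591.5 309.3]
 [655.8 320.3]
 [624.4 314.7]]
[589.7 309.6] [[267. 188.]]
[654.8 320.2] [[367. 188.]]
```

Call:
send_rows(targets=[{"delta_pos": [0.8,0,20],"spin": 0,"claw": -1},{"delta_pos": [0.8,0,40],"spin": 0,"claw": -1},{"delta_pos": [0.8,0,54],"spin": 0,"claw": -1},{"delta_pos": [0.8,0,60],"spin": 0,"claw": -1},{"delta_pos": [0.8,0,62],"spin": 0,"claw": -1},{"delta_pos": [0.8,0,63],"spin": 0,"claw": -1},{"delta_pos": [0.8,0,63.5],"spin": 0,"claw": -1},{"delta_pos": [0.8,0,63.5],"spin": 0,"claw": -1}])

```text
t: 4.88
ee_pos: [0.6288, 0.2724, 0.0567]
tcp_rot: [2.035, 2.393, 0.001]
contact_force: [-0.3, -0.8, -1.1]
finger_gap: 0.0337
grip_force: 30.0
```

Call:
send_rows(targets=[{"delta_pos": [0,0,0.5],"spin": 0,"claw": -1},{"delta_pos": [0,0,1],"spin": 0,"claw": -1},{"delta_pos": [0,0,1],"spin": 0,"claw": -1}])

```text
t: 5.25
ee_pos: [0.6284, 0.2722, 0.0551]
tcp_rot: [-2.035, -2.393, 0.0]
contact_force: [-0.3, 0.4, -0.8]
finger_gap: 0.0336
grip_force: 30.0
```

Call:
send_rows(targets=[{"delta_pos": [0,0,0.5],"spin": 0,"claw": -1},{"delta_pos": [0,0,1],"spin": 0,"claw": -1},{"delta_pos": [0,0,1],"spin": 0,"claw": -1}])

```text
t: 5.62
ee_pos: [0.6286, 0.2723, 0.0547]
tcp_rot: [2.035, 2.393, 0.0]
contact_force: [-1.6, -0.8, 3.2]
finger_gap: 0.0336
grip_force: 30.0
```

Call:
send_rows(targets=[{"delta_pos": [0,0,0],"spin": 0,"claw": 0.4},{"delta_pos": [0,0,0],"spin": 0,"claw": 0.4},{"delta_pos": [0,0,0],"spin": 0,"claw": 0.4},{"delta_pos": [0,0,0],"spin": 0,"claw": 0.4},{"delta_pos": [0,0,-15],"spin": 0,"claw": 0.4},{"delta_pos": [0,0,-50],"spin": 0,"claw": 0.4},{"delta_pos": [0,0,-90],"spin": 0,"claw": 0.4},{"delta_pos": [0,0,-95],"spin": 0,"claw": 0.4}])

```text
t: 6.62
ee_pos: [0.6311, 0.2732, 0.1551]
tcp_rot: [2.032, 2.39, 0.012]
contact_force: [0.4, 0.1, 0.3]
finger_gap: 0.0668
grip_force: 0.0
```

```bash
python3 go.py 444 -166.5 150 109.3 444 -166.5 51 109.3
```

```text
t 6.62 tcp [631.1 273.2 155.1] psi 99.2 gap 66.8 grip 0.0 F [0.4 0.1 0.3] j1,j6 [19. 10.]
to [444.0, -166.5, 150.0, 109.3] delta [-404.  -255.2    2.2] spin -10.1
to [444.0, -166.5, 51.0, 109.3] delta [-404.2 -256.1  101.2] spin -10.1
```

Call:
send_rows(targets=[{"delta_pos": [-25,-15,0],"spin": -1,"claw": 0.4},{"delta_pos": [-75,-47,0],"spin": -2,"claw": 0.4},{"delta_pos": [-125,-79,0],"spin": -4,"claw": 0.4},{"delta_pos": [-180,-114,0],"spin": -5,"claw": 0.4},{"delta_pos": [-235,-149,0],"spin": -7,"claw": 0.4},{"delta_pos": [-290,-184,0],"spin": -8,"claw": 0.4},{"delta_pos": [-345,-219,0],"spin": -9,"claw": 0.4},{"delta_pos": [-390,-247,0],"spin": -10,"claw": 0.4}])

```text
t: 7.62
ee_pos: [0.4464, -0.1525, 0.1489]
tcp_rot: [1.818, 2.562, -0.0]
contact_force: [0.3, 0.1, 0.4]
finger_gap: 0.0667
grip_force: 0.0
```

```bash
python3 go.py 444 -166.5 110 109.3 444 -166.5 51 109.3; python3 - <<'E'
from workcell import vision
import cv2,pickle
c=vision.capture("wrist"); pickle.dump(c,open("w3.pkl","wb")); cv2.imwrite("pics/w3.png",c["color"])
E
```

```text
t 7.62 tcp [ 446.4 -152.5  148.9] psi 109.3 gap 66.7 grip 0.0 F [0.3 0.1 0.4] j1,j6 [-25. -45.]
to [444.0, -166.5, 110.0, 109.3] delta [-12.4  -6.8  38.9] spin -0.0
to [444.0, -166.5, 51.0, 109.3] delta [-12.4  -6.8  97.9] spin -0.0
```

View pics/w3.png

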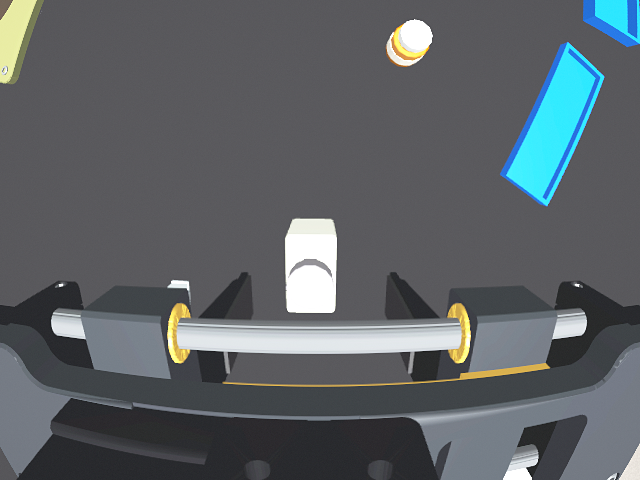

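The second bottle is at (311,265), square to the jaws and slightly left, which agrees with the computed offset. A vial shows at (408,43). Going down on the bottle.

Call:
send_rows(targets=[{"delta_pos": [-6,-3.5,0],"spin": 0,"claw": 0.4},{"delta_pos": [-12.5,-6.5,15],"spin": 0,"claw": 0.4},{"delta_pos": [-12.5,-6.5,50],"spin": 0,"claw": 0.4},{"delta_pos": [-12.5,-6.5,85],"spin": 0,"claw": 0.4},{"delta_pos": [-12.5,-6.5,98],"spin": 0,"claw": 0.4},{"delta_pos": [-12.5,-6.5,98],"spin": 0,"claw": 0.4},{"delta_pos": [-12.5,-6.5,98],"spin": 0,"claw": -1},{"delta_pos": [-12.5,-6.5,98],"spin": 0,"claw": -1}])

```text
t: 8.68
ee_pos: [0.4468, -0.1655, 0.0527]
tcp_rot: [1.817, 2.559, 0.001]
contact_force: [-0.1, -0.2, 0.5]
finger_gap: 0.0518
grip_force: 0.0
```

Call:
send_rows(targets=[{"delta_pos": [0,0,0],"spin": 0,"claw": -1},{"delta_pos": [0,0,0],"spin": 0,"claw": -1},{"delta_pos": [0,0,0],"spin": 0,"claw": -1},{"delta_pos": [0,0,0],"spin": 0,"claw": -1},{"delta_pos": [0,0,0],"spin": 0,"claw": -1}])

```text
t: 9.3
ee_pos: [0.446, -0.1653, 0.0517]
tcp_rot: [1.819, 2.561, -0.0]
contact_force: [-1.5, 0.7, 4.8]
finger_gap: 0.0338
grip_force: 30.0
```

```bash
python3 go.py 643.5 188.5 130 99.2
```

```text
t 9.3 tcp [ 446.  -165.3   51.7] psi 109.2 gap 33.8 grip 30.0 F [-1.5  0.7  4.8] j1,j6 [-27. -46.]
to [643.5, 188.5, 130.0, 99.2] delta [268.9 303.  -78.3] spin 10.0
```

Call:
send_rows(targets=[{"delta_pos": [0,0,-20],"spin": 0,"claw": -1},{"delta_pos": [10,11,-55],"spin": 1,"claw": -1},{"delta_pos": [40,45,-78],"spin": 2,"claw": -1},{"delta_pos": [80,90,-78],"spin": 4,"claw": -1},{"delta_pos": [120,135,-78],"spin": 6,"claw": -1},{"delta_pos": [160,180,-78],"spin": 8,"claw": -1},{"delta_pos": [200,225,-78],"spin": 9,"claw": -1},{"delta_pos": [235,265,-78],"spin": 10,"claw": -1}])

```text
t: 10.3
ee_pos: [0.6186, 0.1462, 0.1279]
tcp_rot: [-2.035, -2.393, 0.002]
contact_force: [-0.0, -0.3, -0.6]
finger_gap: 0.0339
grip_force: 30.0
```

```bash
python3 go.py 643.5 188.5 80 99.2
```

```text
t 10.3 tcp [618.6 146.2 127.9] psi 99.2 gap 33.9 grip 30.0 F [-0.  -0.3 -0.6] j1,j6 [ 8. -1.]
to [643.5, 188.5, 80.0, 99.2] delta [37.7 31.4 47.8] spin 0.0
```

Call:
send_rows(targets=[{"delta_pos": [20,16,0],"spin": 0,"claw": -1},{"delta_pos": [34,28,0],"spin": 0,"claw": -1},{"delta_pos": [37.7,31.4,10],"spin": 0,"claw": -1},{"delta_pos": [37.7,31.4,30],"spin": 0,"claw": -1},{"delta_pos": [37.7,31.4,50],"spin": 0,"claw": -1},{"delta_pos": [37.7,31.4,62],"spin": 0,"claw": -1},{"delta_pos": [37.7,31.4,68],"spin": 0,"claw": -1},{"delta_pos": [37.7,31.4,70],"spin": 0,"claw": -1}])

```text
t: 11.3
ee_pos: [0.6434, 0.1862, 0.0589]
tcp_rot: [-2.036, -2.393, 0.0]
contact_force: [-0.2, 0.1, -0.7]
finger_gap: 0.0338
grip_force: 30.0
```

Call:
send_rows(targets=[{"delta_pos": [0,0,0.5],"spin": 0,"claw": -1},{"delta_pos": [0,0,1],"spin": 0,"claw": -1},{"delta_pos": [0,0,1.5],"spin": 0,"claw": -1},{"delta_pos": [0,0,1.5],"spin": 0,"claw": -1}])

```text
t: 11.8
ee_pos: [0.6435, 0.1864, 0.0579]
tcp_rot: [2.035, 2.393, 0.0]
contact_force: [-0.4, -0.4, -1.2]
finger_gap: 0.0337
grip_force: 30.0
```

Call:
send_rows(targets=[{"delta_pos": [0,0,0.5],"spin": 0,"claw": -1},{"delta_pos": [0,0,1],"spin": 0,"claw": -1},{"delta_pos": [0,0,1.5],"spin": 0,"claw": -1},{"delta_pos": [0,0,1.5],"spin": 0,"claw": -1}])

```text
t: 12.3
ee_pos: [0.6434, 0.1864, 0.056]
tcp_rot: [-2.035, -2.393, 0.0]
contact_force: [0.9, -0.3, -1.0]
finger_gap: 0.0338
grip_force: 30.0
```

Call:
send_rows(targets=[{"delta_pos": [0,0,0.5],"spin": 0,"claw": -1},{"delta_pos": [0,0,1],"spin": 0,"claw": -1},{"delta_pos": [0,0,1],"spin": 0,"claw": -1}])

```text
t: 12.68
ee_pos: [0.6436, 0.1864, 0.0558]
tcp_rot: [2.035, 2.393, 0.0]
contact_force: [-1.8, 0.2, 3.5]
finger_gap: 0.0338
grip_force: 30.0
```

Call:
send_rows(targets=[{"delta_pos": [0,0,0],"spin": 0,"claw": 0.4},{"delta_pos": [0,0,0],"spin": 0,"claw": 0.4},{"delta_pos": [0,0,0],"spin": 0,"claw": 0.4},{"delta_pos": [0,0,0],"spin": 0,"claw": 0.4},{"delta_pos": [0,0,-15],"spin": 0,"claw": 0.4},{"delta_pos": [0,0,-50],"spin": 0,"claw": 0.4},{"delta_pos": [0,0,-90],"spin": 0,"claw": 0.4},{"delta_pos": [0,0,-95],"spin": 0,"claw": 0.4}])

```text
t: 13.68
ee_pos: [0.6461, 0.187, 0.156]
tcp_rot: [2.032, 2.389, 0.011]
contact_force: [0.1, -0.1, -0.0]
finger_gap: 0.0667
grip_force: 0.0
```

```bash
python3 go.py 439 163 90 99.2 439 163 33 99.2
```

```text
t 13.68 tcp [646.1 187.  156. ] psi 99.2 gap 66.7 grip 0.0 F [ 0.1 -0.1 -0. ] j1,j6 [12.  2.]
to [439.0, 163.0, 90.0, 99.2] delta [   9.6 -208.9   64.1] spin 0.0
to [439.0, 163.0, 33.0, 99.2] delta [   9.6 -209.4  121.1] spin 0.0
```

Call:
send_rows(targets=[{"delta_pos": [1,-20,0],"spin": 0,"claw": 0.4},{"delta_pos": [3,-60,0],"spin": 0,"claw": 0.4},{"delta_pos": [5,-105,0],"spin": 0,"claw": 0.4},{"delta_pos": [7,-150,15],"spin": 0,"claw": 0.4},{"delta_pos": [9,-185,35],"spin": 0,"claw": 0.4},{"delta_pos": [9.5,-205,50],"spin": 0,"claw": 0.4},{"delta_pos": [9.5,-209,55],"spin": 0,"claw": 0.4},{"delta_pos": [9.5,-209,55],"spin": 0,"claw": 0.4}])

```text
t: 14.68
ee_pos: [0.4359, 0.1622, 0.0952]
tcp_rot: [2.035, 2.393, 0.0]
contact_force: [0.0, -0.1, -0.2]
finger_gap: 0.0666
grip_force: 0.0
```

```bash
python3 go.py 439 163 36 99.2; python3 - <<'E'
from workcell import vision
import cv2,pickle
from h import *
c=vision.capture("wrist"); pickle.dump(c,open("w4.pkl","wb")); cv2.imwrite("pics/w4.png",c["color"])
print(proj(c,[[.439,.163,.048],[.439,.163,.0]],True))
E
```

```text
t 14.68 tcp [435.9 162.2  95.2] psi 99.2 gap 66.6 grip 0.0 F [ 0.  -0.1 -0.2] j1,j6 [14.  5.]
to [439.0, 163.0, 36.0, 99.2] delta [ 0.3  3.2 59.2] spin 0.0
[[323.33925856 277.50173614]
 [322.49449153 253.91206449]]
```

View pics/w4.png

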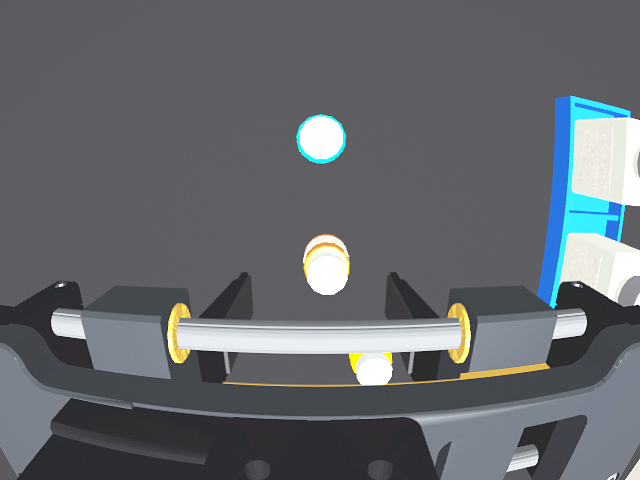

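The amber vial's cap is at (327,273), about 2 mm off the prediction. Both bottles stand in their bays at the right.

Call:
send_rows(targets=[{"delta_pos": [2,5,10],"spin": 0,"claw": 0.4},{"delta_pos": [2,5,30],"spin": 0,"claw": 0.4},{"delta_pos": [2,5,50],"spin": 0,"claw": 0.4},{"delta_pos": [2,5,58.5],"spin": 0,"claw": 0.4},{"delta_pos": [2,5,59],"spin": 0,"claw": 0.1},{"delta_pos": [2,5,59],"spin": 0,"claw": -0.2},{"delta_pos": [2,5,59],"spin": 0,"claw": -1},{"delta_pos": [2,5,59],"spin": 0,"claw": -1}])

```text
t: 15.72
ee_pos: [0.4407, 0.1651, 0.0368]
tcp_rot: [2.035, 2.393, 0.001]
contact_force: [0.5, 0.3, 0.1]
finger_gap: 0.0317
grip_force: 0.0
```

Call:
send_rows(targets=[{"delta_pos": [0,0,0],"spin": 0,"claw": -1},{"delta_pos": [0,0,0],"spin": 0,"claw": -1},{"delta_pos": [0,0,0],"spin": 0,"claw": -1}])

```text
t: 16.1
ee_pos: [0.4406, 0.1651, 0.0366]
tcp_rot: [2.035, 2.393, 0.001]
contact_force: [-0.4, 0.4, 4.1]
finger_gap: 0.0275
grip_force: 30.0
```

```bash
python3 go.py 630.6 -187.8 100 81.2
```

```text
t 16.1 tcp [440.6 165.1  36.6] psi 99.2 gap 27.5 grip 30.0 F [-0.4  0.4  4.1] j1,j6 [14.  5.]
to [630.6, -187.8, 100.0, 81.2] delta [-378.8  131.   -63.3] spin 18.0
```

Call:
send_rows(targets=[{"delta_pos": [0,0,-25],"spin": 0,"claw": -1},{"delta_pos": [0,0,-65],"spin": 2,"claw": -1},{"delta_pos": [-30,10,-75],"spin": 4,"claw": -1},{"delta_pos": [-75,26,-75],"spin": 7,"claw": -1},{"delta_pos": [-125,43,-75],"spin": 10,"claw": -1},{"delta_pos": [-175,61,-75],"spin": 13,"claw": -1},{"delta_pos": [-225,78,-75],"spin": 16,"claw": -1},{"delta_pos": [-275,95,-75],"spin": 18,"claw": -1}])

```text
t: 17.1
ee_pos: [0.5785, -0.0928, 0.1106]
tcp_rot: [-2.386, -2.043, 0.0]
contact_force: [0.0, -0.2, -0.2]
finger_gap: 0.0273
grip_force: 30.0
```

```bash
python3 go.py 631 -187.8 100 81.2
```

```text
t 17.1 tcp [578.5 -92.8 110.6] psi 81.1 gap 27.3 grip 30.0 F [ 0.  -0.2 -0.2] j1,j6 [-14.  -6.]
to [631.0, -187.8, 100.0, 81.2] delta [-85.8  66.5  10.5] spin -0.1
```

Call:
send_rows(targets=[{"delta_pos": [-35,27,2],"spin": 0,"claw": -1},{"delta_pos": [-65,50,5],"spin": 0,"claw": -1},{"delta_pos": [-82,63,9],"spin": 0,"claw": -1},{"delta_pos": [-86,66.5,10],"spin": 0,"claw": -1},{"delta_pos": [-86,66.5,10],"spin": 0,"claw": -1}])

```text
t: 17.73
ee_pos: [0.6303, -0.1855, 0.1006]
tcp_rot: [-2.383, -2.045, 0.001]
contact_force: [0.6, 0.7, -0.6]
finger_gap: 0.0273
grip_force: 30.0
```

```bash
python3 go.py 631 -187.8 43 81.2; python3 - <<'E'
from workcell import vision
import cv2,pickle
from h import *
c=vision.capture("wrist"); pickle.dump(c,open("w5.pkl","wb")); cv2.imwrite("pics/w5.png",c["color"])
a=np.radians(81.2);L=np.array([np.cos(a),np.sin(a)]);W=np.array([-L[1],L[0]])
for s in(1,-1):
  for t in(1,-1): q=np.array([627,-214.5])+s*56*L+t*29*W; print(q.round(1),proj(c,[[*q/1e3,.015]],True).round())
E
```

```text
t 17.73 tcp [ 630.3 -185.5  100.6] psi 81.3 gap 27.3 grip 30.0 F [ 0.6  0.7 -0.6] j1,j6 [-21. -12.]
to [631.0, -187.8, 43.0, 81.2] delta [-2.2  1.1 57.6] spin 0.1
[ 606.9 -154.7] [[274. 218.]]
[ 664.2 -163.6] [[365. 218.]]
[ 589.8 -265.4] [[280. 369.]]
[ 647.1 -274.3] [[359. 369.]]
```

View pics/w5.png

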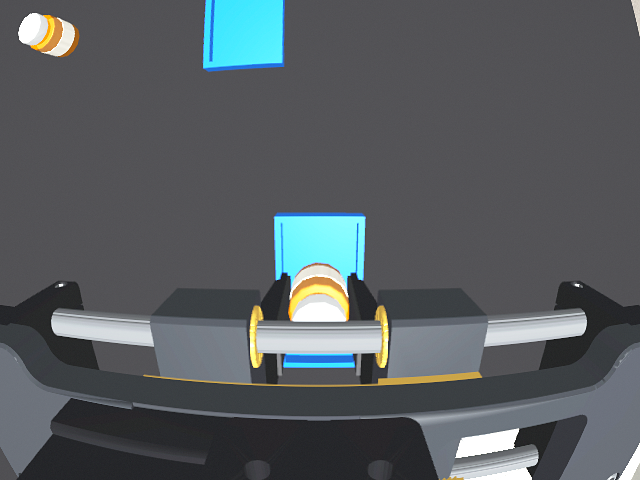

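The vial sits centred laterally over the near bay. The tray's far edge is at row 213 (predicted 218), so the tray lies about 2 mm further out and the present position is good.

Call:
send_rows(targets=[{"delta_pos": [0,0.5,15],"spin": 0,"claw": -1},{"delta_pos": [0,0.5,35],"spin": 0,"claw": -1},{"delta_pos": [0,0.5,50],"spin": 0,"claw": -1},{"delta_pos": [0,0.5,56],"spin": 0,"claw": -1},{"delta_pos": [0,0.5,57.5],"spin": 0,"claw": -1},{"delta_pos": [0,0.5,58],"spin": 0,"claw": -1},{"delta_pos": [0,0.5,58.5],"spin": 0,"claw": -1},{"delta_pos": [0,0.5,58.5],"spin": 0,"claw": -1}])

```text
t: 18.77
ee_pos: [0.6316, -0.1865, 0.0432]
tcp_rot: [2.384, 2.045, 0.001]
contact_force: [1.0, 0.2, 0.7]
finger_gap: 0.0272
grip_force: 30.0
```

Call:
send_rows(targets=[{"delta_pos": [0,0,0.5],"spin": 0,"claw": -1},{"delta_pos": [0,0,0.5],"spin": 0,"claw": -1}])

```text
t: 19.02
ee_pos: [0.6313, -0.1864, 0.0422]
tcp_rot: [2.385, 2.045, 0.0]
contact_force: [-0.3, -0.3, -0.5]
finger_gap: 0.0277
grip_force: 30.0
```

Call:
send_rows(targets=[{"delta_pos": [0,0,0.5],"spin": 0,"claw": -1},{"delta_pos": [0,0,1],"spin": 0,"claw": -1},{"delta_pos": [0,0,1.3],"spin": 0,"claw": -1},{"delta_pos": [0,0,1.3],"spin": 0,"claw": -1}])

```text
t: 19.52
ee_pos: [0.6312, -0.1864, 0.0408]
tcp_rot: [-2.385, -2.045, 0.0]
contact_force: [-0.6, -0.3, 0.3]
finger_gap: 0.0273
grip_force: 30.0
```

Call:
send_rows(targets=[{"delta_pos": [0,0,0.4],"spin": 0,"claw": -1},{"delta_pos": [0,0,0.8],"spin": 0,"claw": -1},{"delta_pos": [0,0,0.8],"spin": 0,"claw": -1}])

```text
t: 19.9
ee_pos: [0.6313, -0.1864, 0.0407]
tcp_rot: [2.385, 2.045, -0.0]
contact_force: [-1.5, -0.2, 5.2]
finger_gap: 0.0275
grip_force: 30.0
```

Call:
send_rows(targets=[{"delta_pos": [0,0,0],"spin": 0,"claw": 0.2},{"delta_pos": [0,0,0],"spin": 0,"claw": 0.2},{"delta_pos": [0,0,0],"spin": 0,"claw": 0.2},{"delta_pos": [0,0,0],"spin": 0,"claw": 0.2},{"delta_pos": [0,0,-10],"spin": 0,"claw": 0.2},{"delta_pos": [0,0,-35],"spin": 0,"claw": 0.2},{"delta_pos": [0,0,-65],"spin": 0,"claw": 0.2},{"delta_pos": [0,0,-70],"spin": 0,"claw": 0.2}])

```text
t: 20.9
ee_pos: [0.6332, -0.1872, 0.1138]
tcp_rot: [2.381, 2.042, 0.005]
contact_force: [1.0, 0.3, 0.7]
finger_gap: 0.0568
grip_force: 0.0
```

```bash
python3 go.py 458 15 100 81.2 458 15 37 81.2
```

```text
t 20.9 tcp [ 633.2 -187.2  113.8] psi 81.2 gap 56.8 grip 0.0 F [1.  0.3 0.7] j1,j6 [-21. -12.]
to [458.0, 15.0, 100.0, 81.2] delta [ 173.1 -204.    12.3] spin 0.0
to [458.0, 15.0, 37.0, 81.2] delta [ 173.2 -204.4   75.3] spin 0.0
```

Call:
send_rows(targets=[{"delta_pos": [15,-18,0],"spin": 0,"claw": 0.2},{"delta_pos": [45,-53,0],"spin": 0,"claw": 0.2},{"delta_pos": [80,-94,0],"spin": 0,"claw": 0.2},{"delta_pos": [115,-135,0],"spin": 0,"claw": 0.2},{"delta_pos": [145,-171,0],"spin": 0,"claw": 0.2},{"delta_pos": [165,-195,5],"spin": 0,"claw": 0.2},{"delta_pos": [173,-204,12],"spin": 0,"claw": 0.2},{"delta_pos": [173,-204,12],"spin": 0,"claw": 0.2}])

```text
t: 21.9
ee_pos: [0.4553, 0.0158, 0.097]
tcp_rot: [-2.383, -2.046, 0.002]
contact_force: [0.7, 1.0, 0.3]
finger_gap: 0.0573
grip_force: 0.0
```

```bash
python3 go.py 458 15 37 81.2; python3 - <<'E'
from workcell import vision
import cv2,pickle
from h import *
c=vision.capture("wrist"); pickle.dump(c,open("w6.pkl","wb")); cv2.imwrite("pics/w6.png",c["color"])
print(proj(c,[[.458,.015,.048],[.458,.015,.0]],True))
h=cv2.cvtColor(c["color"],cv2.COLOR_BGR2HSV)
m=(h[...,2]>230)&(h[...,1]<30); m[:200]=0; m[310:]=0; m[:,:260]=0; m[:,380:]=0
for k in blobs(m): print(cv2.minEnclosingCircle(k))
E
```

```text
t 21.9 tcp [455.3  15.8  97. ] psi 81.3 gap 57.3 grip 0.0 F [0.7 1.  0.3] j1,j6 [-5.  4.]
to [458.0, 15.0, 37.0, 81.2] delta [-0.4  2.9 60. ] spin 0.1
[[322.57292683 277.84164372]
 [322.00658209 254.34116191]]
((324.95587158203125, 275.6418151855469), 20.42629623413086)
((324.0, 258.5), 22.051176071166992)
```

Call:
send_rows(targets=[{"delta_pos": [0.5,3.5,10],"spin": 0,"claw": 0.2},{"delta_pos": [0.5,3.5,30],"spin": 0,"claw": 0.2},{"delta_pos": [0.5,3.5,50],"spin": 0,"claw": 0.2},{"delta_pos": [0.5,3.5,59.5],"spin": 0,"claw": 0.2},{"delta_pos": [0.5,3.5,60],"spin": 0,"claw": 0},{"delta_pos": [0.5,3.5,60],"spin": 0,"claw": -0.2},{"delta_pos": [0.5,3.5,60],"spin": 0,"claw": -1},{"delta_pos": [0.5,3.5,60],"spin": 0,"claw": -1}])

```text
t: 22.95
ee_pos: [0.4601, 0.0156, 0.0388]
tcp_rot: [2.384, 2.045, 0.002]
contact_force: [-0.5, 0.3, 2.0]
finger_gap: 0.0277
grip_force: 30.0
```

Call:
send_rows(targets=[{"delta_pos": [0,0,0],"spin": 0,"claw": -1},{"delta_pos": [0,0,0],"spin": 0,"claw": -1},{"delta_pos": [0,0,0],"spin": 0,"claw": -1}])

```text
t: 23.32
ee_pos: [0.4601, 0.0156, 0.0388]
tcp_rot: [2.384, 2.045, 0.001]
contact_force: [0.1, 1.0, 5.4]
finger_gap: 0.0273
grip_force: 30.0
```

```bash
python3 go.py 623 -240 120 81.2
```

```text
t 23.32 tcp [460.1  15.6  38.8] psi 81.2 gap 27.3 grip 30.0 F [0.1 1.  5.4] j1,j6 [-5.  4.]
to [623.0, -240.0, 120.0, 81.2] delta [-227.8  200.   -81. ] spin 0.0
```

Call:
send_rows(targets=[{"delta_pos": [0,0,-25],"spin": 0,"claw": -1},{"delta_pos": [-10,9,-65],"spin": 0,"claw": -1},{"delta_pos": [-45,40,-81],"spin": 0,"claw": -1},{"delta_pos": [-85,75,-81],"spin": 0,"claw": -1},{"delta_pos": [-125,110,-81],"spin": 0,"claw": -1},{"delta_pos": [-165,145,-81],"spin": 0,"claw": -1},{"delta_pos": [-205,180,-81],"spin": 0,"claw": -1},{"delta_pos": [-223,196,-81],"spin": 0,"claw": -1}])

```text
t: 24.32
ee_pos: [0.6198, -0.2369, 0.1179]
tcp_rot: [-2.386, -2.042, 0.001]
contact_force: [-0.3, 0.5, -0.5]
finger_gap: 0.0273
grip_force: 30.0
```

```bash
python3 go.py 623 -240 120 81.2; python3 - <<'E'
from workcell import vision
import cv2,pickle
c=vision.capture("wrist"); pickle.dump(c,open("w7.pkl","wb")); cv2.imwrite("pics/w7.png",c["color"])
E
```

```text
t 24.32 tcp [ 619.8 -236.9  117.9] psi 81.1 gap 27.3 grip 30.0 F [-0.3  0.5 -0.5] j1,j6 [-26. -17.]
to [623.0, -240.0, 120.0, 81.2] delta [-2.5  3.6 -2.1] spin -0.1
```

View pics/w7.png

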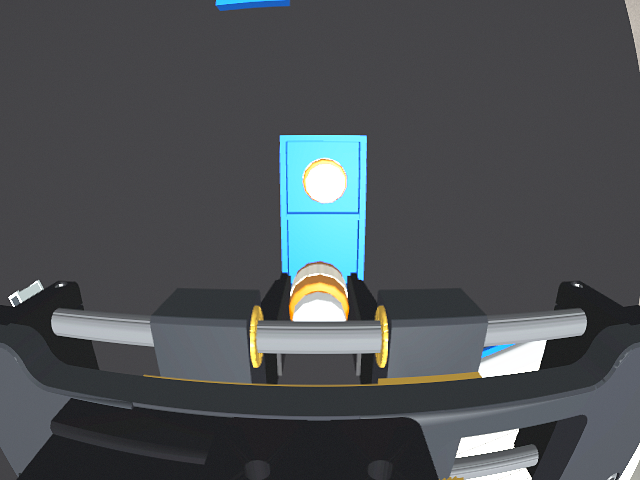

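Vial A stands upright in its bay at (325,181), with the divider at row 213. From that I work out the bay centre for vial B.

```bash
python3 - <<'E'
from h import *; import pickle
c=pickle.load(open("w7.pkl","rb"))
d=plane(c,[[323.5,213],[323.5,136]],.015,True)*1000; print(d.round(1))
L=np.array([np.cos(np.radians(81.2)),np.sin(np.radians(81.2))]); print((d[0]-27*L).round(1),(d[1]-83*L).round(1))
E
python3 go.py 623 -239 46 81.2
```

```text
[[ 627.8 -210.6]
 [ 635.8 -159.1]]
[ 623.7 -237.3] [ 623.1 -241.1]
t 24.38 tcp [ 620.7 -238.5  118.1] psi 81.1 gap 27.3 grip 30.0 F [-0.5  0.2  0.4] j1,j6 [-26. -17.]
to [623.0, -239.0, 46.0, 81.2] delta [-0.1  2.3 72.1] spin -0.1
```

Target bay centre ≈ (623.3, -239). Descending.

Call:
send_rows(targets=[{"delta_pos": [0,2.3,15],"spin": 0,"claw": -1},{"delta_pos": [0,2.3,38],"spin": 0,"claw": -1},{"delta_pos": [0,2.3,58],"spin": 0,"claw": -1},{"delta_pos": [0,2.3,68],"spin": 0,"claw": -1},{"delta_pos": [0,2.3,72],"spin": 0,"claw": -1},{"delta_pos": [0,2.3,73],"spin": 0,"claw": -1},{"delta_pos": [0,2.3,74],"spin": 0,"claw": -1},{"delta_pos": [0,2.3,74],"spin": 0,"claw": -1}])

```text
t: 25.38
ee_pos: [0.6219, -0.2352, 0.0458]
tcp_rot: [2.384, 2.044, 0.001]
contact_force: [0.3, -0.8, -0.8]
finger_gap: 0.0274
grip_force: 30.0
```

Call:
send_rows(targets=[{"delta_pos": [0,0,0.3],"spin": 0,"claw": -1},{"delta_pos": [0,0,0.3],"spin": 0,"claw": -1}])

```text
t: 25.62
ee_pos: [0.6216, -0.2351, 0.0449]
tcp_rot: [2.385, 2.045, 0.0]
contact_force: [0.2, -0.2, -0.4]
finger_gap: 0.027
grip_force: 30.0
```

Call:
send_rows(targets=[{"delta_pos": [-3,1,0],"spin": 0,"claw": -1},{"delta_pos": [-3,1,1],"spin": 0,"claw": -1},{"delta_pos": [-3,1,1.8],"spin": 0,"claw": -1},{"delta_pos": [-3,1,1.8],"spin": 0,"claw": -1}])

```text
t: 26.12
ee_pos: [0.622, -0.2381, 0.0429]
tcp_rot: [-2.385, -2.045, 0.0]
contact_force: [1.1, 0.0, -1.0]
finger_gap: 0.0272
grip_force: 30.0
```

Call:
send_rows(targets=[{"delta_pos": [0,0,0.4],"spin": 0,"claw": -1},{"delta_pos": [0,0,0.7],"spin": 0,"claw": -1},{"delta_pos": [0,0,0.7],"spin": 0,"claw": -1}])

```text
t: 26.5
ee_pos: [0.6221, -0.2381, 0.0428]
tcp_rot: [-2.385, -2.045, 0.0]
contact_force: [-2.1, 0.8, 5.1]
finger_gap: 0.0269
grip_force: 30.0
```

Call:
send_rows(targets=[{"delta_pos": [0,0,0],"spin": 0,"claw": 0.2},{"delta_pos": [0,0,0],"spin": 0,"claw": 0.2},{"delta_pos": [0,0,0],"spin": 0,"claw": 0.2},{"delta_pos": [0,0,0],"spin": 0,"claw": 0.2},{"delta_pos": [0,0,-10],"spin": 0,"claw": 0.2},{"delta_pos": [0,0,-35],"spin": 0,"claw": 0.2},{"delta_pos": [0,0,-65],"spin": 0,"claw": 0.2},{"delta_pos": [0,0,-70],"spin": 0,"claw": 0.2}])

```text
t: 27.5
ee_pos: [0.6239, -0.239, 0.116]
tcp_rot: [2.38, 2.041, 0.004]
contact_force: [-0.2, 0.3, -0.6]
finger_gap: 0.057
grip_force: 0.0
```

```bash
python3 go.py 358 -283.5 100 106.2
```

```text
t 27.5 tcp [ 623.9 -239.   116. ] psi 81.2 gap 57.0 grip 0.0 F [-0.2  0.3 -0.6] j1,j6 [-26. -17.]
to [358.0, -283.5, 100.0, 106.2] delta [ -84.5 -256.1   14.7] spin -25.0
```

Call:
send_rows(targets=[{"delta_pos": [-5,-18,0],"spin": -3,"claw": 0.2},{"delta_pos": [-18,-58,0],"spin": -7,"claw": 0.2},{"delta_pos": [-33,-103,0],"spin": -11,"claw": 0.2},{"delta_pos": [-48,-148,2],"spin": -15,"claw": 0.2},{"delta_pos": [-62,-190,5],"spin": -19,"claw": 0.2},{"delta_pos": [-76,-230,8],"spin": -23,"claw": 0.2},{"delta_pos": [-83,-252,12],"spin": -25,"claw": 0.2},{"delta_pos": [-84.5,-256,14.5],"spin": -25,"claw": 0.2}])

```text
t: 28.5
ee_pos: [0.3549, -0.2823, 0.0968]
tcp_rot: [-1.888, -2.51, -0.0]
contact_force: [1.4, -0.1, 0.2]
finger_gap: 0.057
grip_force: 0.0
```

```bash
python3 go.py 358 -283.5 33 106.2; python3 - <<'E'
from workcell import vision
import cv2,pickle
from h import *
c=vision.capture("wrist"); pickle.dump(c,open("w8.pkl","wb")); cv2.imwrite("pics/w8.png",c["color"])
L=np.array([np.cos(np.radians(106.2)),np.sin(np.radians(106.2))])
for s in(55,0): print(proj(c,[[*((np.array([358,-283.5])+s*L)/1e3),.034]],True))
E
```

```text
t 28.5 tcp [ 354.9 -282.3   96.8] psi 106.1 gap 57.0 grip 0.0 F [ 1.4 -0.1  0.2] j1,j6 [-45. -61.]
to [358.0, -283.5, 33.0, 106.2] delta [-2.1  2.7 63.8] spin -0.1
[[322.22861032 179.24859565]]
[[322.31509485 272.35903818]]
```

View pics/w8.png

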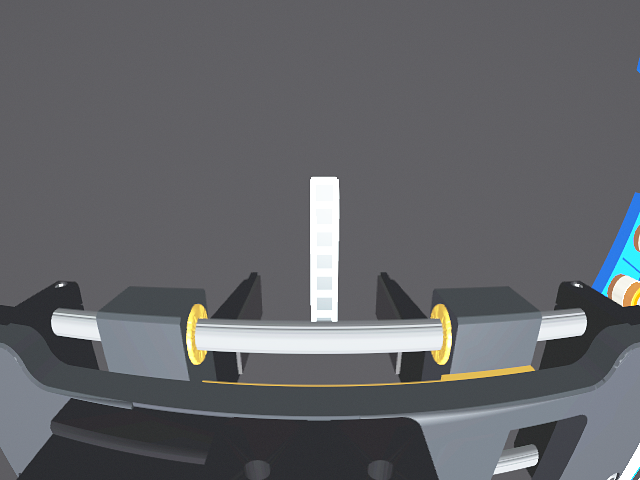

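The strip's far end is at (324,178), matching the prediction (322,179), and it lies straight between the jaws.

Call:
send_rows(targets=[{"delta_pos": [-2,3,10],"spin": 0,"claw": 0.2},{"delta_pos": [-2,3,32],"spin": 0,"claw": 0.2},{"delta_pos": [-2,3,52],"spin": 0,"claw": 0.2},{"delta_pos": [-2,3,61],"spin": 0,"claw": 0.2},{"delta_pos": [-2,3,62],"spin": 0,"claw": 0},{"delta_pos": [-2,3,62],"spin": 0,"claw": -0.4},{"delta_pos": [-2,3,62],"spin": 0,"claw": -1},{"delta_pos": [-2,3,62],"spin": 0,"claw": -1}])

```text
t: 29.55
ee_pos: [0.36, -0.284, 0.0364]
tcp_rot: [1.885, 2.512, -0.0]
contact_force: [-0.4, -0.4, -0.4]
finger_gap: 0.0231
grip_force: 0.0
```

Call:
send_rows(targets=[{"delta_pos": [0,0,0],"spin": 0,"claw": -1},{"delta_pos": [0,0,0],"spin": 0,"claw": -1},{"delta_pos": [0,0,0],"spin": 0,"claw": -1},{"delta_pos": [0,0,0],"spin": 0,"claw": -1}])

```text
t: 30.05
ee_pos: [0.3598, -0.2839, 0.0362]
tcp_rot: [1.885, 2.512, -0.0]
contact_force: [-0.7, 1.1, 4.3]
finger_gap: 0.016
grip_force: 30.0
```

```bash
python3 go.py 612 21 100 81.2
```

```text
t 30.05 tcp [ 359.8 -283.9   36.2] psi 106.2 gap 16.0 grip 30.0 F [-0.7  1.1  4.3] j1,j6 [-45. -61.]
to [612.0, 21.0, 100.0, 81.2] delta [222.2 327.4 -63.9] spin 25.0
```

Call:
send_rows(targets=[{"delta_pos": [0,0,-20],"spin": 0,"claw": -1},{"delta_pos": [15,22,-50],"spin": 3,"claw": -1},{"delta_pos": [42,62,-64],"spin": 6,"claw": -1},{"delta_pos": [70,104,-64],"spin": 10,"claw": -1},{"delta_pos": [98,145,-64],"spin": 14,"claw": -1},{"delta_pos": [126,186,-64],"spin": 18,"claw": -1},{"delta_pos": [154,227,-64],"spin": 22,"claw": -1},{"delta_pos": [182,268,-64],"spin": 25,"claw": -1}])

```text
t: 31.05
ee_pos: [0.5666, -0.0325, 0.099]
tcp_rot: [-2.386, -2.043, 0.001]
contact_force: [0.1, -0.2, 0.1]
finger_gap: 0.0155
grip_force: 30.0
```

```bash
python3 go.py 612 21 100 81.2
```

```text
t 31.05 tcp [566.6 -32.5  99. ] psi 81.1 gap 15.5 grip 30.0 F [ 0.1 -0.2  0.1] j1,j6 [-9.  0.]
to [612.0, 21.0, 100.0, 81.2] delta [59.8 36.7 -1. ] spin -0.1
```

Call:
send_rows(targets=[{"delta_pos": [25,15,0],"spin": 0,"claw": -1},{"delta_pos": [46,28,0],"spin": 0,"claw": -1},{"delta_pos": [57,34,0],"spin": 0,"claw": -1},{"delta_pos": [58,35.5,0],"spin": 0,"claw": -1},{"delta_pos": [58,35.5,0],"spin": 0,"claw": -1}])

```text
t: 31.68
ee_pos: [0.6096, 0.0172, 0.0996]
tcp_rot: [-2.385, -2.044, 0.001]
contact_force: [-0.2, 0.8, -0.2]
finger_gap: 0.016
grip_force: 30.0
```

```bash
python3 go.py 612 21 44 81.2; python3 - <<'E'
from workcell import vision
import cv2,pickle
from h import *
c=vision.capture("wrist"); pickle.dump(c,open("w9.pkl","wb")); cv2.imwrite("pics/w9.png",c["color"])
L=np.array([np.cos(np.radians(81.2)),np.sin(np.radians(81.2))]);W=np.array([-L[1],L[0]])
for t in(1,-1): q=np.array([612,21])+73*L+t*26*W; print(proj(c,[[*q/1e3,.012]],True).round())
E
```

```text
t 31.68 tcp [609.6  17.2  99.6] psi 81.2 gap 16.0 grip 30.0 F [-0.2  0.8 -0.2] j1,j6 [-3.  5.]
to [612.0, 21.0, 44.0, 81.2] delta [ 4.1  1.8 55.6] spin -0.0
[[279. 139.]]
[[362. 139.]]
```

View pics/w9.png

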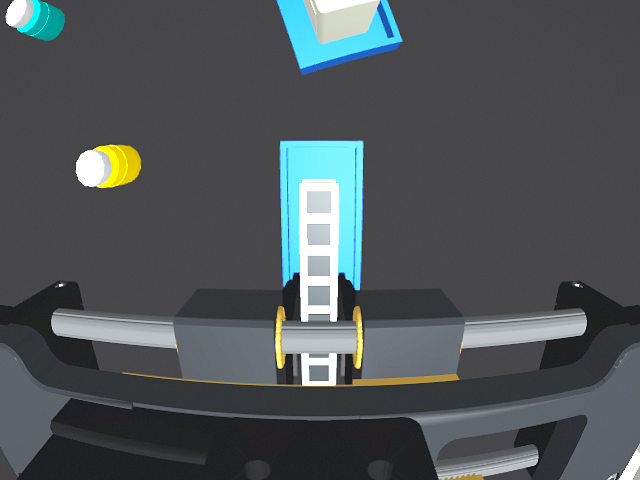

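The strip hangs openings up, parallel to the tray (edges at x=280 and 363, far edge at row 141). The prediction matches within 1 mm, so I lower it.

Call:
send_rows(targets=[{"delta_pos": [2.5,2,12],"spin": 0,"claw": -1},{"delta_pos": [2.5,2,30],"spin": 0,"claw": -1},{"delta_pos": [2.5,2,45],"spin": 0,"claw": -1},{"delta_pos": [2.5,2,53],"spin": 0,"claw": -1},{"delta_pos": [2.5,2,56],"spin": 0,"claw": -1},{"delta_pos": [2.5,2,57],"spin": 0,"claw": -1},{"delta_pos": [2.5,2,57.5],"spin": 0,"claw": -1},{"delta_pos": [2.5,2,57.5],"spin": 0,"claw": -1}])

```text
t: 32.72
ee_pos: [0.6127, 0.02, 0.0428]
tcp_rot: [2.384, 2.045, 0.001]
contact_force: [-0.1, -0.3, -0.2]
finger_gap: 0.016
grip_force: 30.0
```

Call:
send_rows(targets=[{"delta_pos": [0,0,0.3],"spin": 0,"claw": -1},{"delta_pos": [0,0,0.6],"spin": 0,"claw": -1},{"delta_pos": [0,0,0.6],"spin": 0,"claw": -1}])

```text
t: 33.1
ee_pos: [0.6123, 0.02, 0.0417]
tcp_rot: [2.385, 2.045, 0.0]
contact_force: [0.1, 0.0, 0.3]
finger_gap: 0.0158
grip_force: 30.0
```

Call:
send_rows(targets=[{"delta_pos": [0,0,0.5],"spin": 0,"claw": -1},{"delta_pos": [0,0,1],"spin": 0,"claw": -1},{"delta_pos": [0,0,1.4],"spin": 0,"claw": -1},{"delta_pos": [0,0,1.4],"spin": 0,"claw": -1}])

```text
t: 33.6
ee_pos: [0.6124, 0.02, 0.0402]
tcp_rot: [2.385, 2.045, 0.0]
contact_force: [0.7, 0.3, -0.3]
finger_gap: 0.0159
grip_force: 30.0
```

Call:
send_rows(targets=[{"delta_pos": [0,0,0.4],"spin": 0,"claw": -1},{"delta_pos": [0,0,0.7],"spin": 0,"claw": -1},{"delta_pos": [0,0,0.7],"spin": 0,"claw": -1}])

```text
t: 33.98
ee_pos: [0.6124, 0.0201, 0.0402]
tcp_rot: [-2.385, -2.045, 0.0]
contact_force: [-3.1, 0.9, 5.2]
finger_gap: 0.0157
grip_force: 30.0
```

Contact. Releasing and lifting clear.

Call:
send_rows(targets=[{"delta_pos": [0,0,0],"spin": 0,"claw": 0},{"delta_pos": [0,0,0],"spin": 0,"claw": 0},{"delta_pos": [0,0,0],"spin": 0,"claw": 0},{"delta_pos": [0,0,0],"spin": 0,"claw": 0},{"delta_pos": [0,0,-10],"spin": 0,"claw": 0},{"delta_pos": [0,0,-40],"spin": 0,"claw": 0},{"delta_pos": [0,0,-90],"spin": 0,"claw": 0},{"delta_pos": [0,0,-120],"spin": 0,"claw": 0}])

```text
t: 34.98
ee_pos: [0.6136, 0.02, 0.1634]
tcp_rot: [2.382, 2.043, 0.005]
contact_force: [0.4, -0.5, 0.5]
finger_gap: 0.0473
grip_force: 0.0
```

Call:
send_rows(targets=[{"delta_pos": [0,-30,0],"spin": 0,"claw": 0},{"delta_pos": [0,-80,0],"spin": 0,"claw": 0},{"delta_pos": [0,-130,0],"spin": 0,"claw": 0},{"delta_pos": [0,-180,0],"spin": 0,"claw": 0},{"delta_pos": [0,-215,0],"spin": 0,"claw": 0},{"delta_pos": [0,-230,0],"spin": 0,"claw": 0},{"delta_pos": [0,-230,0],"spin": 0,"claw": 0}])

```text
t: 35.85
ee_pos: [0.3847, 0.0553, 0.1603]
tcp_rot: [2.383, 2.045, 0.003]
contact_force: [-0.2, 0.4, -0.5]
finger_gap: 0.0473
grip_force: 0.0
```

```bash
python3 go.py; python3 - <<'E'
from workcell import vision
import cv2,numpy as np
s=vision.capture("scene")["color"]; t=vision.capture("top")["color"]
a=cv2.resize(s[150:350,130:600],(800,340),interpolation=cv2.INTER_CUBIC); b=cv2.resize(t[130:310,50:560],(735,260))
b=cv2.copyMakeBorder(b,0,0,0,65,cv2.BORDER_CONSTANT); cv2.imwrite("pics/end.png",np.vstack([a,b]))
E
```

```text
t 35.85 tcp [384.7  55.3 160.3] psi 81.3 gap 47.3 grip 0.0 F [-0.2  0.4 -0.5] j1,j6 [0. 9.]
```

View pics/end.png

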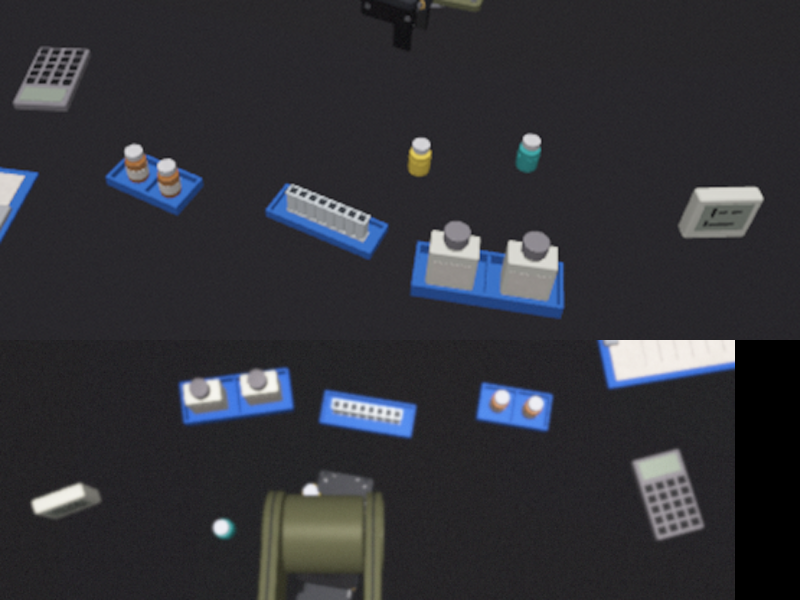

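The picture shows all five items upright in their bays: bottles at (455,255) and (530,265), vials at (137,163) and (168,180), and the strip with openings up at (327,212). The thermometer, calculator and lookalikes are untouched.

```bash
python3 -c "
from workcell import workorder
print(workorder.close_job())"
```

```text
the job is handed in; nothing more can be done
None
```

The job is handed in at about 36 s: the last pictures show both bottles, both amber vials and the cuvette strip (openings up) upright in their trays, with the thermometer, calculator and lookalike vials left where they were.

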